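# Set a straightedge against two dowel pins and weight it down

## Task

Slide the straightedge flat along the breadboard, without lifting it, until its graduated edge touches both red-topped pins at once, and press it against the two of them for a moment, so that each pin feels about 4 N (at least 2 N, never over 6 N). Then, leaving it touching both pins, stand the larger brass weight upright on the blue spot of the straightedge to hold it down, and let go. Leave the other things where they are.

Things in the scene. Friction and masses are not known exactly. Their poses are not given: they have to be found in the camera images.
- breadboard: dark steel breadboard, 240 (x) x 360 (y) x 12 mm, fixed to the worktop; origin at the centre of its underside; its top is 12 mm above the origin. The two pins stand on it at x = +75 mm, y = +100 and -100 mm of its frame; the straightedge lies on it on the -x side of the pins
- pin_left: fixed steel dowel pin with a red top and a red ring round its foot, 10 mm diameter, standing 16 mm above the breadboard's top; origin at the centre of its foot, on the breadboard's top; at the breadboard's +y side. It is rigid and is to be pressed with at least 2 N and never more than 6 N
- pin_right: the same kind of pin at the breadboard's -y side, 200 mm from pin_left; also to be pressed with 2 to 6 N
- straightedge: loose aluminium bar 35 (x) x 280 (y) x 10 mm, about 0.35 kg, flat on the board; origin: centre of its underside. Graduated edge: side face at x = +17.5 mm; touches a pin when the pin's axis is at x = +22.5 mm here. Ribbed black grip block 16 x 40 mm at its centre, 10 to 32 mm above the origin. Dry friction of a few N; pushed high on the block it tips and binds, pushed low on its rear face it swings freely
- spot (a point): centre of the blue spot, 28 mm diameter, on the straightedge's top face (10 mm above its underside), at y = +80 mm of the straightedge's frame
- big_weight: the larger of two brass check weights, knob on top, body 22 mm diameter, 30 mm tall, 0.1 kg, standing on the worktop; origin at the centre of its underside, z up
- small_weight: the smaller brass check weight, 18 mm diameter, 22 mm tall; not needed, leave it alone
- beaker: clear beaker, 70 mm diameter, 86 mm tall; leave it alone; origin at the centre of its underside
- amber_bottle_1: amber dropper bottle, 33 mm diameter, 94 mm tall; leave it alone; origin at the centre of its underside
- amber_bottle_2: amber dropper bottle, 33 mm diameter, 100 mm tall; leave it alone; origin at the centre of its underside
- tape: roll of paper tape lying flat, 82 mm diameter, 19 mm tall; leave it alone; origin at the centre of its underside

How it is judged:
By the outcome, as a careful person would: the job done as asked, in the order asked, and still so for the second after the job is handed in, with the robot touching nothing.
It also fails if it takes over 70 s, if anything falls off the work surface, if the arm or the gripper's body presses on something with over 40 N, if the wrist force passes 120 N, or if a joint passes its speed limit or range.

## Robot

A 6-joint arm with a two-finger parallel gripper is mounted at the origin on a cart in front of the work surface, level with it; the furniture and walls round the work are solid. World frame = base frame: x ahead of the robot, y to its left, z up, the work surface at z = 0. Lengths are in m, angles in rad, forces in N, time in s.
With the tool pointing down it reaches from about 0.275 to 0.775 m from the base axis. Payload 14.6 kg.
Tool frame: the origin (TCP) lies at the very end of the fingers, on their centre line; the grasp point (between the pads) lies 19 mm behind it; z points along the fingers, y is the direction in which the jaws open and shut (so a half turn about z gives the same grasp; the last joint's range is limited). The gripper opens to 85 mm and grips with 20 to 120 N. Pads are 22 mm wide; open, the fingers measure 114 mm over their backs; the gripper's body (76 mm by 85 mm) begins 54 mm behind the grasp point. The pads swing forward as they close: fully open they stand 13 mm farther back than shut.
Start: joints at [-1.451, 0.263, -0.048, 1.259, 0, 1.415], TCP at [0.142, -0.505, 0.231] pointing down, gripper open.
Joint ranges: [-2.65, 2.65], [-0.89, 1.7], [-1.18, 1.37], [-2.13, 2.11], [-1.35, 1.29], [-3.14, 3.14]. Speed limits (rad/s): [1.89, 1.89, 2.57, 2.79, 3.14, 3.14].

## Interface

Orientations are given as a rotation vector (axis times angle).
In Python, from plant import arm gives the robot as it stands.
- The arm moves only by the shell command python3 -m jog 'ROWS' [OPENING] [FORCE]. ROWS is JSON, a list of rows, each an object of numbers: "dx", "dy", "dz": the shift along the tool's x, y, z in m; "rx", "ry", "rz": the turn, a rotation vector about the tool's x, y, z in degrees. A call has 1 to 20 rows; each row shifts and turns the commanded pose from where the row before left it, along the tool's axes as they then stand; what a row does not reach is not made up. A row lasts 1/8 s, in which the tool goes at most 62.5 mm and 10.7 degrees, less where a joint would pass 70% of its speed; a pose out of reach is approached as far as the arm can. A call is refused whole if a number of a shift passes 0.0625 or a number of a turn 10.7, either way. A call with a gripper value outside its range is refused whole. OPENING is the opening, from 0 (shut) to 1 (fully open), set as the call begins (- or left out, the last holds). The fingers move at their own pace and stop on an object; FORCE is the grip in N (left out, the last holds). Time passes only in rows, so rows that do not move let the fingers close. It gives the time, the measured TCP pose, the force and the opening at its end, in the units of the state.
- arm.get_obs(): the state, without advancing time (a new reading comes with each control period).
- arm.read_camera(name): name is "scene" or "top" or "wrist"; returns the picture (384x512x3 uint8, red, green, blue); there is no depth.
- arm.get_calibration(name): a dict with "fx", "fy", "cx", "cy" (pixels), "cam_to_world" (4x4, takes a point from camera to world coordinates); the wrist camera has in their place "mount" (4x4, takes a point from camera to tool coordinates, whose origin is the TCP and whose axes are the flange's). Camera axes: x right, y up, looking along -z (the intrinsics and any distortion apply to the point x, -y, -z); pixel columns grow to the right and rows downward; lengths in m; the calibration is good to about 2 mm. The wrist camera is an equidistant fisheye: a pixel r from the principal point sees the ray r / f radians off the axis. A picture is of the moment at which its call begins: read the wrist's pose just before it. get_calibration takes no time and is no camera call.
- arm.close_job(): hands the job in, once; it reports no verdict.
The state is a dict: "clock": time; "joint_positions": joint angles; "dq": joint speeds; "effort": joint torques, N m; "eef_pos": TCP position; "tcp_rot": TCP orientation; "contact_force": force on the tool from outside, world axes, zero at the start; "torque": the same for the moment, N m; "gripper_width": opening from 0.0 (shut) to 1.0 (fully open).
Only numpy, scipy, OpenCV 4.12 (cv2) and the standard library are available. Lean on these libraries where they do the work, as an engineer would, in place of code of your own. Each camera call takes 0.05 s, during which the arm holds its last target. There are 200 camera calls.

## Working session

There is one attempt and no reset: what is moved stays moved. The work goes in short steps, Python scripts to look and compute and a shell command to move; the robot and the scene stay as the last step left them, time stands still between calls to the robot, and variables do not carry over. Pictures are saved under pics/ and viewed, about 8 in all and at most 12, crops included, and the job is handed in when it is done.

```bash
ls; mkdir -p pics; python3 - <<'E'
from plant import arm
import cv2,numpy as np
o=arm.get_obs();print({k:np.round(v,3).tolist() for k,v in o.items()})
for n in("scene","top","wrist"):
    im=arm.read_camera(n);cv2.imwrite(f"pics/{n}0.png",im[:,:,::-1]);c=arm.get_calibration(n);print(n,{k:np.round(v,4).tolist() for k,v in c.items()})
a=[cv2.imread(f"pics/{n}0.png") for n in("scene","top")]
E
```

```text
pics
{'clock': 0.0, 'joint_positions': [-1.451, 0.264, -0.049, 1.259, -0.0, 1.415], 'dq': [-0.001, -0.001, -0.001, -0.0, 0.0, -0.001], 'effort': [-0.001, -63.762, 38.456, 0.014, -0.0, -0.0], 'eef_pos': [0.142, -0.505, 0.231], 'tcp_rot': [-3.111, -0.43, -0.0], 'contact_force': [-0.784, -0.205, 0.207], 'torque': [-0.013, 0.011, 0.002], 'gripper_width': 1.0}
scene {'fx': 485.7765, 'fy': 485.7765, 'cx': 263.4482, 'cy': 193.01, 'cam_to_world': [[0.8859, 0.3319, -0.324, 0.2281], [-0.4634, 0.6631, -0.5879, -0.723], [0.0197, 0.671, 0.7412, 0.9388], [0.0, 0.0, 0.0, 1.0]]}
top {'fx': 417.1157, 'fy': 417.1157, 'cx': 259.5742, 'cy': 189.2407, 'cam_to_world': [[-0.0102, 0.9956, -0.0933, 0.4999], [-0.9999, -0.0091, 0.0122, -0.0068], [0.0113, 0.0934, 0.9956, 1.3889], [0.0, 0.0, 0.0, 1.0]]}
wrist {'fx': 297.3186, 'fy': 297.3186, 'cx': 256.4863, 'cy': 190.8152, 'mount': [[-0.0002, 0.9536, 0.3011, 0.0769], [1.0, 0.0001, 0.0006, 0.0001], [0.0005, 0.3011, -0.9536, -0.1418], [0.0, 0.0, 0.0, 1.0]]}
```

View pics/top0.png

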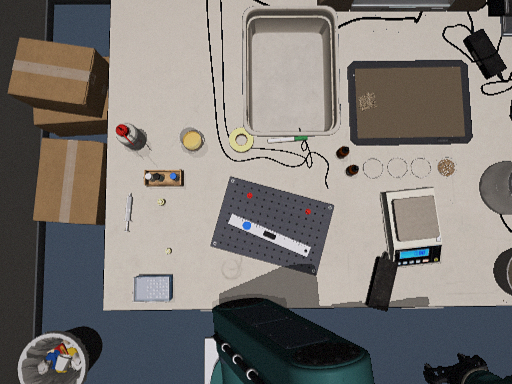

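View pics/scene0.png

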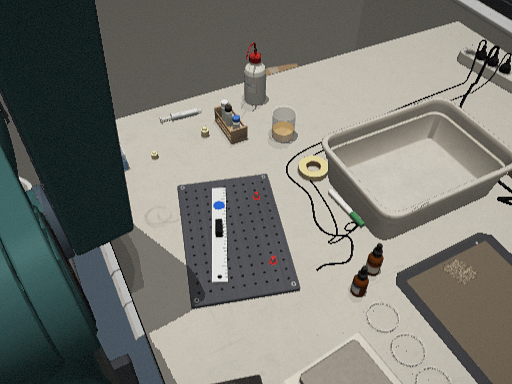

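Top view: blue spot at (247,226), block (269,236), pins (250,196) and (308,212), weights near (162,202) and (168,251). Scene view: weights near (205,131) and (155,155), blue (219,205), pins (257,196) and (273,261).

```bash
cat > h.py <<'E'
import cv2,numpy as np
from scipy.spatial.transform import Rotation as R
from plant import arm
def snap(n,f=None):
    o=arm.get_obs(); im=arm.read_camera(n)
    if f: cv2.imwrite(f"pics/{f}.png",im[:,:,::-1])
    c=arm.get_calibration(n)
    if n=="wrist":
        T=np.eye(4);T[:3,:3]=R.from_rotvec(o["tcp_rot"]).as_matrix();T[:3,3]=o["eef_pos"];T=T@np.array(c["mount"])
    else: T=np.array(c["cam_to_world"])
    return im,dict(c,T=T,fish=n=="wrist")
def ray(c,uv):
    x,y=(uv[0]-c["cx"])/c["fx"],(uv[1]-c["cy"])/c["fy"]
    if c["fish"]:
        r=np.hypot(x,y)+1e-12; d=np.array([x/r*np.sin(r),-y/r*np.sin(r),-np.cos(r)])
    else: d=np.array([x,-y,-1.])
    d=c["T"][:3,:3]@d; return c["T"][:3,3],d/np.linalg.norm(d)
def plane(c,uv,z):
    p,d=ray(c,uv); return p+d*(z-p[2])/d[2]
def tri(*vs):
    A=np.zeros((3,3));b=np.zeros(3);L=[ray(c,uv) for c,uv in vs]
    for p,d in L: M=np.eye(3)-np.outer(d,d);A+=M;b+=M@p
    X=np.linalg.solve(A,b); return X,[round(float(np.linalg.norm(np.cross(X-p,d)))*1e3,1) for p,d in L]
def proj(c,X):
    q=c["T"][:3,:3].T@(np.array(X)-c["T"][:3,3]);x,y,z=q[0],-q[1],-q[2];r=np.hypot(x,y)
    s=np.arctan2(r,z)/r if c["fish"] else 1/z
    return np.array([c["cx"]+c["fx"]*x*s,c["cy"]+c["fy"]*y*s])
HSV=dict(red=[((0,140,70),(8,255,255)),((172,140,70),(180,255,255))],blue=[((100,130,60),(125,255,255))],brass=[((18,60,60),(36,255,255))])
def blobs(im,col,roi=None,amin=4):
    h=cv2.cvtColor(im,cv2.COLOR_RGB2HSV);m=sum(cv2.inRange(h,a,b) for a,b in HSV[col])
    if roi: 
        k=np.zeros_like(m);k[roi[1]:roi[3],roi[0]:roi[2]]=1;m=m*k
    n,l,s,ce=cv2.connectedComponentsWithStats(m)
    return [(ce[i].round(1).tolist(),s[i].tolist()) for i in range(1,n) if s[i][4]>=amin]
E
python3 - <<'E'
from h import *
a,ca=snap("top");b,cb=snap("scene")
for n,im,roi in(("top",a,(140,180,340,280)),("scene",b,(140,110,300,300))):
    for c in HSV: print(n,c,blobs(im,c,roi))
for k,u,v in(("w1",(162,202),(205,131)),("w2",(168,251),(155,155)),("blue",(247,226),(219,205)),("pinL",(250,196),(257,196)),("pinR",(308,212),(273,261))):
    print(k,tri((ca,u),(cb,v)))
h=[cv2.resize(b[105:175,130:230],(800,560),interpolation=cv2.INTER_CUBIC)]
cv2.imwrite("pics/w.png",h[0][:,:,::-1])
E
```

```text
top red [([249.3, 195.0], [247, 193, 6, 5, 24]), ([307.5, 211.3], [305, 209, 6, 6, 26])]
top blue [([246.4, 225.1], [243, 222, 8, 8, 53])]
top brass [([160.7, 200.3], [158, 199, 7, 5, 15]), ([162.2, 203.2], [161, 202, 4, 3, 8]), ([169.7, 250.9], [168, 249, 4, 5, 10])]
scene red [([256.0, 192.7], [255, 192, 3, 3, 7]), ([256.0, 197.4], [253, 195, 7, 5, 22]), ([272.6, 260.5], [269, 256, 8, 9, 36])]
scene blue [([235.7, 118.0], [233, 115, 7, 7, 41]), ([218.4, 204.8], [214, 201, 10, 8, 67])]
scene brass [([282.9, 129.6], [273, 121, 21, 20, 278]), ([204.6, 132.2], [201, 127, 8, 10, 52]), ([244.1, 131.8], [241, 129, 6, 6, 12]), ([236.8, 133.7], [231, 130, 11, 8, 31]), ([231.0, 139.5], [231, 138, 1, 4, 4]), ([154.6, 155.2], [152, 151, 6, 8, 31]), ([298.7, 168.1], [298, 162, 2, 13, 17])]
w1 (array([0.59044581, 0.29665994, 0.0180482 ]), [1.2, 1.2])
w2 (array([0.43096764, 0.27758358, 0.00643136]), [2.0, 2.0])
blue (array([0.50955365, 0.01800983, 0.02276348]), [1.7, 1.7])
pinL (array([0.60888091, 0.00704417, 0.01734146]), [2.7, 2.7])
pinR (array([ 0.55354235, -0.18349626,  0.01318795]), [1.7, 1.7])
```

View pics/w.png

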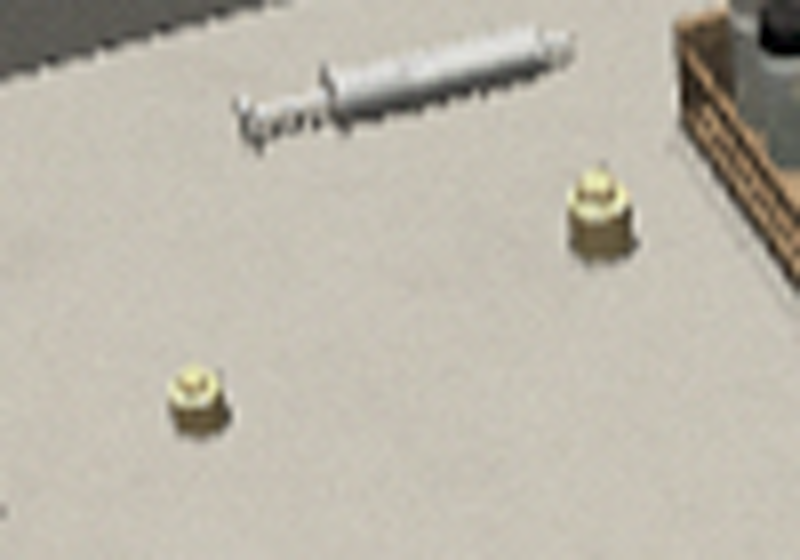

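The larger weight is the one at about (0.590, 0.297), in the crop at (600,215); the smaller is at (197,400). Now I move over the straightedge with the tool's x along the board's +x, gripper shutting.

```bash
python3 -m jog '[{"rz":10.6},{"rz":10.6},{"rz":10.6},{"dx":0.019,"dy":-0.057},{"dx":0.019,"dy":-0.057},{"dx":0.019,"dy":-0.057},{"dx":0.019,"dy":-0.057},{"dx":0.019,"dy":-0.057},{"dx":0.019,"dy":-0.057},{"dx":0.019,"dy":-0.057},{"dx":0.019,"dy":-0.057},{"dx":0.019,"dy":-0.057},{}]' 0 20
python3 - <<'E'
from h import *
im,c=snap("wrist","wr1")
for k in("red","blue"):
    for u,s in blobs(im,k,amin=20): print(k,u,s,plane(c,u,.022).round(4),plane(c,u,.028).round(4))
E
```

```text
schema error: expected keys dx, dy, dz, rx, ry, rz
```

View pics/wr1.png

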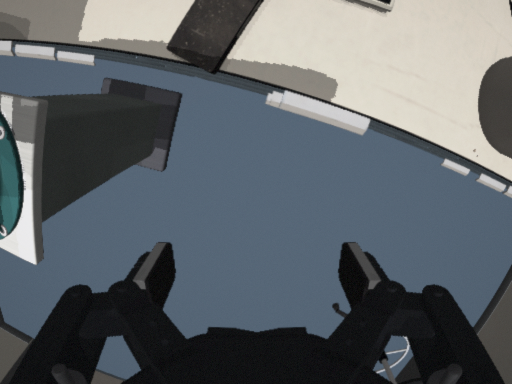

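The call was refused (empty row), so this picture shows only the floor beside the table. I'm repeating the move with the row fixed.

```bash
python3 -m jog '[{"rz":10.6},{"rz":10.6},{"rz":10.6},{"dx":0.019,"dy":-0.057},{"dx":0.019,"dy":-0.057},{"dx":0.019,"dy":-0.057},{"dx":0.019,"dy":-0.057},{"dx":0.019,"dy":-0.057},{"dx":0.019,"dy":-0.057},{"dx":0.019,"dy":-0.057},{"dx":0.019,"dy":-0.057},{"dx":0.019,"dy":-0.057},{"dx":0}]' 0 20
python3 - <<'E'
from h import *
im,c=snap("wrist","wr2")
for k in("red","blue"):
    for u,s in blobs(im,k,amin=20): print(k,u,s,plane(c,u,.022).round(4),plane(c,u,.028).round(4))
E
```

```text
schema error: expected keys dx, dy, dz, rx, ry, rz
```

View pics/wr2.png

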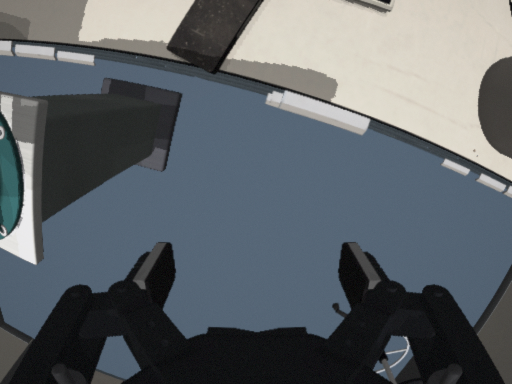

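All six keys are evidently needed, so nothing has moved yet and the picture is unchanged.

```bash
python3 -m jog '[{"dx":0,"dy":0,"dz":0,"rx":0,"ry":0,"rz":10.6},{"dx":0,"dy":0,"dz":0,"rx":0,"ry":0,"rz":10.6},{"dx":0,"dy":0,"dz":0,"rx":0,"ry":0,"rz":10.6},{"dx":0.019,"dy":-0.057,"dz":0,"rx":0,"ry":0,"rz":0},{"dx":0.019,"dy":-0.057,"dz":0,"rx":0,"ry":0,"rz":0},{"dx":0.019,"dy":-0.057,"dz":0,"rx":0,"ry":0,"rz":0},{"dx":0.019,"dy":-0.057,"dz":0,"rx":0,"ry":0,"rz":0},{"dx":0.019,"dy":-0.057,"dz":0,"rx":0,"ry":0,"rz":0},{"dx":0.019,"dy":-0.057,"dz":0,"rx":0,"ry":0,"rz":0},{"dx":0.019,"dy":-0.057,"dz":0,"rx":0,"ry":0,"rz":0},{"dx":0.019,"dy":-0.057,"dz":0,"rx":0,"ry":0,"rz":0},{"dx":0.019,"dy":-0.057,"dz":0,"rx":0,"ry":0,"rz":0},{"dx":0,"dy":0,"dz":0,"rx":0,"ry":0,"rz":0}]' 0 20
python3 - <<'E'
from h import *
im,c=snap("wrist","wr3")
for k in("red","blue"):
    for u,s in blobs(im,k,amin=20): print(k,u,s,plane(c,u,.022).round(4),plane(c,u,.028).round(4))
E
```

```text
clock: 1.98
eef_pos: [0.45, -0.0564, 0.2311]
tcp_rot: [-3.112, 0.43, 0.0]
contact_force: [-1.1, 0.1, -0.2]
gripper_width: 0.0
red [168.7, 54.9] [162, 48, 15, 15, 148] [0.6083 0.0072 0.022 ] [0.6069 0.0058 0.028 ]
red [333.3, 54.6] [326, 48, 15, 14, 149] [ 0.5548 -0.1798  0.022 ] [ 0.5543 -0.178   0.028 ]
blue [182.3, 133.4] [172, 123, 22, 22, 374] [0.5114 0.0192 0.022 ] [0.5117 0.0176 0.028 ]
```

View pics/wr3.png

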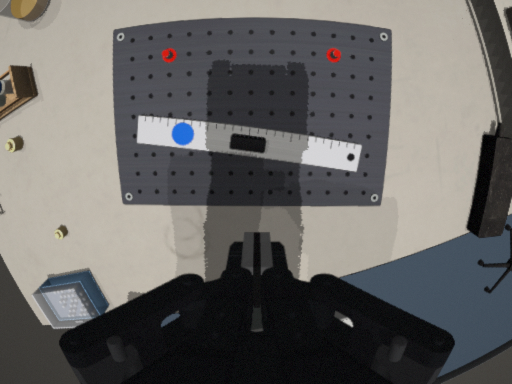

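Picture 6: the board is square with the view. Pins are at (169,55) and (334,55), the blue spot at (182,133), the block at (248,143), and the bar's ends at about (138,130) and (360,157).

```bash
cat >> h.py <<'E'
def bar(im,c,z=.022,thr=85):
    g=cv2.cvtColor(im,cv2.COLOR_RGB2GRAY);m=np.zeros_like(g)
    B=[plane_uv for plane_uv in ()]
    m=(g>thr).astype(np.uint8)
    h=cv2.cvtColor(im,cv2.COLOR_RGB2HSV);m|=(cv2.inRange(h,*HSV["blue"][0])>0).astype(np.uint8)
    u=blobs(im,"blue",amin=100)
    u=max(u,key=lambda b:b[1][4])[0];n,l,s,ce=cv2.connectedComponentsWithStats(m,connectivity=4)
    m=(l==l[int(u[1]),int(u[0])]).astype(np.uint8)
    m=cv2.morphologyEx(m,cv2.MORPH_OPEN,np.ones((3,3)))
    k=max(cv2.findContours(m,cv2.RETR_EXTERNAL,cv2.CHAIN_APPROX_NONE)[0],key=cv2.contourArea)[:,0]
    P=np.array([plane(c,p,z)[:2] for p in k.astype(float)])
    r=cv2.minAreaRect((P*1000).astype(np.float32)); b=cv2.boxPoints(r)
    e=max((b[1]-b[0],b[2]-b[1]),key=np.linalg.norm); e=e/np.linalg.norm(e); e=e if e[1]>0 else -e
    return np.array(r[0])/1000,r[1],np.degrees(np.arctan2(-e[0],e[1])),plane(c,u,z)[:2],k
E
python3 - <<'E'
from h import *
im,c=snap("wrist")
ce,sz,yaw,sp,k=bar(im,c);print("bar",ce.round(4),sz,yaw,sp.round(4))
y=np.array([-np.sin(np.radians(yaw)),np.cos(np.radians(yaw))]);x=np.array([y[1],-y[0]]);print("spot in bar",(sp-ce)@x,(sp-ce)@y)
# holes: pins by ring
for u,s in blobs(im,"red",amin=20):
    for z in(.012,.028):print(u,z,plane(c,u,z).round(4))
t=arm.get_calibration("top");t=dict(t,T=np.array(t["cam_to_world"]),fish=False)
s=arm.get_calibration("scene");s=dict(s,T=np.array(s["cam_to_world"]),fish=False)
print("spot tri",tri((c,blobs(im,"blue",amin=100)[0][0]),(t,(246.4,225.1)),(s,(218.4,204.8))))
# contrast in the pin
print(im[46:64:2,169].tolist())
E
```

```text
bar [ 0.4792 -0.0538] (282.0928649902344, 37.32276916503906) -23.488956 [0.5112 0.019 ]
spot in bar 0.00036864675719057574 0.07958809007460838
[331.6, 54.1] 0.012 [ 0.5555 -0.1827  0.012 ]
[331.6, 54.1] 0.028 [ 0.5541 -0.1781  0.028 ]
[166.9, 54.6] 0.012 [0.6111 0.0097 0.012 ]
[166.9, 54.6] 0.028 [0.6072 0.0058 0.028 ]
spot tri (array([0.51096735, 0.0202395 , 0.0202661 ]), [0.7, 0.4, 0.4])
[[78, 77, 84], [161, 54, 55], [191, 26, 19], [89, 44, 42], [49, 48, 47], [49, 43, 42], [163, 30, 26], [211, 22, 13], [98, 63, 67]]
```

Everything checks: bar 282×37 mm in the picture, spot 79.6 mm along it, pins 200.2 mm apart, spot height 20 mm from three views. Next I lower the shut fingers behind the bar, centred between the pins.

```bash
python3 -m jog '[{"dx":-0.0176,"dy":-0.008,"dz":0,"rx":0,"ry":0,"rz":0.4},{"dx":0,"dy":0,"dz":0.05,"rx":0,"ry":0,"rz":0},{"dx":0,"dy":0,"dz":0.05,"rx":0,"ry":0,"rz":0},{"dx":0,"dy":0,"dz":0.05,"rx":0,"ry":0,"rz":0},{"dx":0,"dy":0,"dz":0.04,"rx":0,"ry":0,"rz":0},{"dx":0,"dy":0,"dz":0.016,"rx":0,"ry":0,"rz":0},{"dx":0,"dy":0,"dz":0.0105,"rx":0,"ry":0,"rz":0},{"dx":0,"dy":0,"dz":0,"rx":0,"ry":0,"rz":0},{"dx":0,"dy":0,"dz":0,"rx":0,"ry":0,"rz":0}]' 0 20
python3 - <<'E'
from h import *
n=np.array([.9608,-.2773]);y=np.array([.2773,.9608]);mid=np.array([.5833,-.0865])
F=[]
for i in range(4):
    o=arm.get_obs();arm.read_camera("top") if i<3 else 0;F.append(o["contact_force"])
p=o["eef_pos"];print(p.round(5),((p[:2]-mid)@n).round(4),((p[:2]-mid)@y).round(4),np.round(F,2).tolist())
E
```

```text
clock: 3.2
eef_pos: [0.4342, -0.0473, 0.0155]
tcp_rot: [3.109, -0.45, 0.002]
contact_force: [-0.4, -1.4, -0.8]
gripper_width: 0.001
[ 0.43428 -0.04717  0.01533] -0.1541 -0.0035 [[-0.37, -1.37, -0.76], [0.08, 0.52, 0.23], [0.8, -0.39, 0.07], [0.03, 0.02, 0.17]]
```

```bash
python3 -m jog '[{"dx":0.004,"dy":-0.003,"dz":0,"rx":0,"ry":0,"rz":0},{"dx":0.004,"dy":0,"dz":0,"rx":0,"ry":0,"rz":0},{"dx":0.004,"dy":0,"dz":0,"rx":0,"ry":0,"rz":0},{"dx":0.004,"dy":0,"dz":0,"rx":0,"ry":0,"rz":0},{"dx":0.004,"dy":0,"dz":0,"rx":0,"ry":0,"rz":0},{"dx":0.005,"dy":0,"dz":0,"rx":0,"ry":0,"rz":0},{"dx":0.005,"dy":0,"dz":0,"rx":0,"ry":0,"rz":0},{"dx":0.005,"dy":0,"dz":0,"rx":0,"ry":0,"rz":0},{"dx":0.005,"dy":0,"dz":0,"rx":0,"ry":0,"rz":0},{"dx":0.005,"dy":0,"dz":0,"rx":0,"ry":0,"rz":0},{"dx":0.005,"dy":0,"dz":0,"rx":0,"ry":0,"rz":0}]' 0 20
cat >> h.py <<'E'
n=np.array([.9608,-.2773]);yb=np.array([.2773,.9608]);mid=np.array([.5833,-.0865])
def st(k=6):
    F=[]
    for i in range(k):
        o=arm.get_obs();F.append(o["contact_force"]);im,c=snap("wrist" if i==k-1 else "top","last" if i==k-1 else None)
    F=np.array(F);f=F.mean(0);p=o["eef_pos"]
    print("t",round(float(o["clock"]),2),"tcp n,y,z",((p[:2]-mid)@n).round(4),((p[:2]-mid)@yb).round(4),p[2].round(4),"F n,y,z",round(f[:2]@n,2),round(f[:2]@yb,2),round(f[2],2),"sd",F.std(0).round(2))
    try:
        ce,sz,yaw,sp,_=bar(im,c);print("bar rel n,y",((ce-mid)@n).round(4),((ce-mid)@yb).round(4),"size",np.round(sz,1),"yaw",round(float(yaw),2),"spot",sp.round(4))
    except Exception as e: print(e)
    print("pins",[(plane(c,u,.012).round(4).tolist(),s[4]) for u,s in blobs(im,"red",amin=30)])
E
python3 -c "
from h import *
st()"
```

```text
clock: 4.72
eef_pos: [0.4831, -0.0584, 0.0148]
tcp_rot: [3.109, -0.45, 0.0]
contact_force: [-1.7, -0.3, 0.0]
gripper_width: -0.002
t 4.97 tcp n,y,z -0.1042 -0.0008 0.0148 F n,y,z -0.41 -0.3 -0.04 sd [0.59 0.52 0.27]
bar rel n,y -0.1159 0.0211 size [582.  346.2] yaw -13.99 spot [0.5418 0.0106]
pins [([0.5555, -0.18, 0.012], 378), ([0.6094, 0.0071, 0.012], 374), ([0.5555, -0.1952, 0.012], 183), ([0.6174, 0.0204, 0.012], 179)]
```

View pics/last.png

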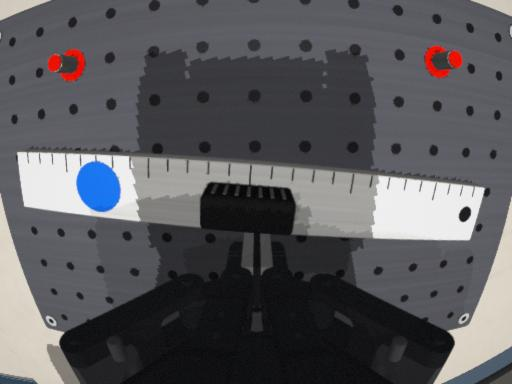

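Picture 7: the bar is being pushed properly, with the fingers low behind the block. The pin rings are at (68,65) and (438,62), and the bar is still turned a few degrees, left end ahead.

```bash
sed -i 's/thr=85/thr=120/; s/plane(c,u,.012).round(4).tolist(),s\[4\]/plane(c,u,.012).round(4).tolist(),plane(c,u,.028).round(4).tolist(),s[4]/' h.py
python3 -c "
from h import *
st(1)"
python3 -m jog '[{"dx":0.004,"dy":0,"dz":0,"rx":0,"ry":0,"rz":0},{"dx":0.004,"dy":0,"dz":0,"rx":0,"ry":0,"rz":0},{"dx":0.004,"dy":0,"dz":0,"rx":0,"ry":0,"rz":0},{"dx":0.004,"dy":0,"dz":0,"rx":0,"ry":0,"rz":0},{"dx":0.004,"dy":0,"dz":0,"rx":0,"ry":0,"rz":0},{"dx":0.004,"dy":0,"dz":0,"rx":0,"ry":0,"rz":0},{"dx":0.003,"dy":0,"dz":0,"rx":0,"ry":0,"rz":0},{"dx":0.003,"dy":0,"dz":0,"rx":0,"ry":0,"rz":0}]' 0 20
python3 -c "
from h import *
st(4)"
```

```text
t 5.03 tcp n,y,z -0.1043 -0.0008 0.0149 F n,y,z 0.93 0.78 0.21 sd [0. 0. 0.]
bar rel n,y -0.0677 0.0726 size [138.9  35. ] yaw -20.97 spot [0.5418 0.0106]
pins [([0.5555, -0.18, 0.012], [0.5556, -0.1689, 0.028], 376), ([0.6095, 0.0071, 0.012], [0.6036, -0.0026, 0.028], 376), ([0.5555, -0.1952, 0.012], [0.5556, -0.1825, 0.028], 186), ([0.6175, 0.0203, 0.012], [0.6108, 0.0092, 0.028], 178)]
clock: 6.08
eef_pos: [0.5117, -0.0669, 0.0148]
tcp_rot: [-3.109, 0.45, 0.0]
contact_force: [-2.6, 0.8, 0.6]
gripper_width: -0.002
t 6.22 tcp n,y,z -0.074 -0.001 0.0148 F n,y,z -1.74 -0.16 0.26 sd [0.8  0.28 0.29]
bar rel n,y -0.0413 0.0733 size [138.8  34.9] yaw -18.68 spot [0.5671 0.004 ]
pins [([0.5564, -0.18, 0.012], [0.5596, -0.1699, 0.028], 382), ([0.6101, 0.0068, 0.012], [0.6074, -0.0038, 0.028], 374), ([0.552, -0.1942, 0.012], [0.5557, -0.1826, 0.028], 191), ([0.614, 0.0214, 0.012], [0.6109, 0.0092, 0.028], 185)]
```

```bash
python3 -m jog '[{"dx":0.003,"dy":0,"dz":0,"rx":0,"ry":0,"rz":0},{"dx":0.003,"dy":0,"dz":0,"rx":0,"ry":0,"rz":0},{"dx":0.003,"dy":0,"dz":0,"rx":0,"ry":0,"rz":0},{"dx":0.002,"dy":0,"dz":0,"rx":0,"ry":0,"rz":0},{"dx":0.002,"dy":0,"dz":0,"rx":0,"ry":0,"rz":0},{"dx":0.002,"dy":0,"dz":0,"rx":0,"ry":0,"rz":0},{"dx":0.001,"dy":0,"dz":0,"rx":0,"ry":0,"rz":0},{"dx":0.001,"dy":0,"dz":0,"rx":0,"ry":0,"rz":0}]' 0 20
python3 -c "
from h import *
st(6)"
```

```text
clock: 7.28
eef_pos: [0.5279, -0.0717, 0.0148]
tcp_rot: [-3.109, 0.45, 0.0]
contact_force: [-3.6, 0.5, 2.1]
gripper_width: -0.001
t 7.53 tcp n,y,z -0.0573 -0.0011 0.0148 F n,y,z -2.79 -0.2 1.77 sd [0.53 0.71 0.54]
bar rel n,y -0.0263 0.0736 size [138.8  35.1] yaw -17.69 spot [5.814e-01 2.000e-04]
pins [([0.5568, -0.1803, 0.012], [0.5617, -0.1707, 0.028], 374), ([0.6107, 0.0065, 0.012], [0.6097, -0.0046, 0.028], 365), ([0.55, -0.1937, 0.012], [0.5557, -0.1826, 0.028], 185), ([0.612, 0.0219, 0.012], [0.6109, 0.0092, 0.028], 180)]
```

```bash
python3 -m jog '[{"dx":0.0005,"dy":0,"dz":0,"rx":0,"ry":0,"rz":0},{"dx":0.0005,"dy":0,"dz":0,"rx":0,"ry":0,"rz":0},{"dx":0.0005,"dy":0,"dz":0,"rx":0,"ry":0,"rz":0},{"dx":0.0005,"dy":0,"dz":0,"rx":0,"ry":0,"rz":0},{"dx":0.0005,"dy":0,"dz":0,"rx":0,"ry":0,"rz":0},{"dx":0.0005,"dy":0,"dz":0,"rx":0,"ry":0,"rz":0},{"dx":0.0005,"dy":0,"dz":0,"rx":0,"ry":0,"rz":0},{"dx":0.0005,"dy":0,"dz":0,"rx":0,"ry":0,"rz":0}]' 0 20
python3 -c "
from h import *
st(6)"
```

```text
clock: 8.57
eef_pos: [0.5317, -0.0728, 0.0148]
tcp_rot: [3.109, -0.45, -0.0]
contact_force: [-3.2, 1.3, 2.6]
gripper_width: -0.0
t 8.82 tcp n,y,z -0.0534 -0.0011 0.0148 F n,y,z -3.38 -0.04 2.32 sd [0.5  0.34 0.43]
bar rel n,y -0.026 -0.066 size [138.7  35. ] yaw -17.49 spot [ 0.5847 -0.0007]
pins [([0.5569, -0.1803, 0.012], [0.5622, -0.1709, 0.028], 378), ([0.6129, 0.0056, 0.012], [0.6121, -0.0055, 0.028], 278), ([0.5495, -0.1935, 0.012], [0.5557, -0.1826, 0.028], 179), ([0.6116, 0.0222, 0.012], [0.6109, 0.0093, 0.028], 176)]
```

```bash
python3 -m jog '[{"dx":0.0003,"dy":0,"dz":0,"rx":0,"ry":0,"rz":0},{"dx":0.0003,"dy":0,"dz":0,"rx":0,"ry":0,"rz":0},{"dx":0.0003,"dy":0,"dz":0,"rx":0,"ry":0,"rz":0},{"dx":0.0003,"dy":0,"dz":0,"rx":0,"ry":0,"rz":0},{"dx":0.0003,"dy":0,"dz":0,"rx":0,"ry":0,"rz":0}]' 0 20
python3 -c "
from h import *
st(6)"
```

```text
clock: 9.5
eef_pos: [0.5324, -0.0731, 0.0147]
tcp_rot: [3.109, -0.45, -0.002]
contact_force: [-7.7, 1.7, 5.9]
gripper_width: -0.001
t 9.75 tcp n,y,z -0.0526 -0.0013 0.0147 F n,y,z -7.54 -0.98 5.72 sd [0.36 0.3  0.37]
bar rel n,y -0.0249 -0.0661 size [138.4  35.1] yaw -17.16 spot [ 0.585  -0.0009]
pins [([0.5569, -0.1804, 0.012], [0.5624, -0.1709, 0.028], 374), ([0.613, 0.0055, 0.012], [0.6123, -0.0057, 0.028], 274), ([0.5495, -0.1935, 0.012], [0.5558, -0.1826, 0.028], 185), ([0.6115, 0.0221, 0.012], [0.611, 0.0091, 0.028], 176)]
```

Force jumped to 7.5 N with some downward load, so I'll look at both pins before pushing further.

```bash
python3 -c "
import cv2,numpy as np
i=cv2.imread('pics/last.png')
a=i[20:200,0:130];b=i[20:200,382:512]
cv2.imwrite('pics/pp.png',cv2.resize(np.hstack([a,b]),None,fx=3,fy=3,interpolation=cv2.INTER_CUBIC))"
```

```text
(no output)
```

View pics/pp.png

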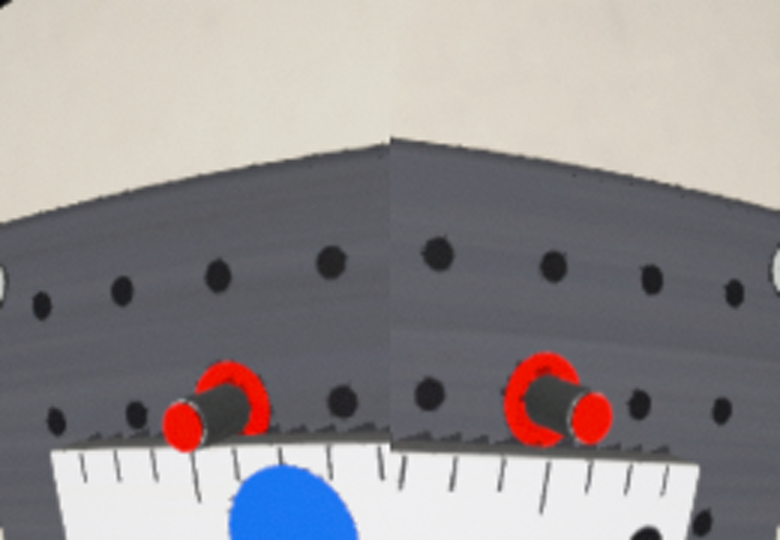

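Picture 8: the left pin touches and the right one still has a gap of 2 to 3 mm. The push at the centre binds with a downward load, so I'll back off and swing the right end in with a push farther to the right.

```bash
python3 -m jog '[{"dx":-0.003,"dy":0,"dz":0,"rx":0,"ry":0,"rz":0},{"dx":-0.003,"dy":0,"dz":0,"rx":0,"ry":0,"rz":0},{"dx":0,"dy":0.03,"dz":0,"rx":0,"ry":0,"rz":-0.2},{"dx":0,"dy":0.03,"dz":0,"rx":0,"ry":0,"rz":0},{"dx":0,"dy":0,"dz":0,"rx":0,"ry":0,"rz":0},{"dx":0.001,"dy":0,"dz":0,"rx":0,"ry":0,"rz":0},{"dx":0.001,"dy":0,"dz":0,"rx":0,"ry":0,"rz":0},{"dx":0.0005,"dy":0,"dz":0,"rx":0,"ry":0,"rz":0},{"dx":0.0005,"dy":0,"dz":0,"rx":0,"ry":0,"rz":0},{"dx":0.0005,"dy":0,"dz":0,"rx":0,"ry":0,"rz":0},{"dx":0.0005,"dy":0,"dz":0,"rx":0,"ry":0,"rz":0}]' 0 20
python3 -c "
from h import *
st(6)"
```

```text
clock: 11.18
eef_pos: [0.5143, -0.1302, 0.0148]
tcp_rot: [-3.11, 0.444, 0.0]
contact_force: [0.2, 0.0, -0.1]
gripper_width: 0.003
t 11.43 tcp n,y,z -0.0542 -0.0611 0.0148 F n,y,z -0.04 -0.26 0.18 sd [0.27 0.45 0.42]
bar rel n,y -0.0241 -0.0124 size [247.2  35.4] yaw -17.05 spot [ 0.5847 -0.0011]
pins [([0.5554, -0.183, 0.012], [0.559, -0.1796, 0.028], 804), ([0.6126, 0.0051, 0.012], [0.6099, -0.0123, 0.028], 157)]
```

```bash
python3 -m jog '[{"dx":0.0005,"dy":0,"dz":0,"rx":0,"ry":0,"rz":0},{"dx":0.0005,"dy":0,"dz":0,"rx":0,"ry":0,"rz":0},{"dx":0.0004,"dy":0,"dz":0,"rx":0,"ry":0,"rz":0},{"dx":0.0004,"dy":0,"dz":0,"rx":0,"ry":0,"rz":0},{"dx":0.0004,"dy":0,"dz":0,"rx":0,"ry":0,"rz":0}]' 0 20
python3 -c "
from h import *
st(6)"
```

```text
clock: 12.1
eef_pos: [0.5165, -0.1308, 0.0147]
tcp_rot: [3.11, -0.444, 0.0]
contact_force: [-2.5, -0.4, 0.5]
gripper_width: 0.001
t 12.35 tcp n,y,z -0.0519 -0.0611 0.0148 F n,y,z -1.3 -0.34 0.09 sd [0.86 0.41 0.44]
bar rel n,y -0.0227 -0.0117 size [248.2  35.5] yaw -16.31 spot [ 0.5849 -0.0009]
pins [([0.556, -0.1833, 0.012], [0.5598, -0.1799, 0.028], 737), ([0.6128, 0.0051, 0.012], [0.6103, -0.0123, 0.028], 159)]
```

```bash
python3 -m jog '[{"dx":0.0002,"dy":0,"dz":0,"rx":0,"ry":0,"rz":0},{"dx":0.0002,"dy":0,"dz":0,"rx":0,"ry":0,"rz":0},{"dx":0,"dy":0,"dz":0,"rx":0,"ry":0,"rz":0}]' 0 20
python3 -c "
from h import *
st(6)"
```

```text
clock: 12.78
eef_pos: [0.5168, -0.1309, 0.0148]
tcp_rot: [-3.11, 0.444, 0.0]
contact_force: [-1.7, 0.4, 0.2]
gripper_width: 0.001
t 13.03 tcp n,y,z -0.0516 -0.0611 0.0148 F n,y,z -1.51 -0.73 0.45 sd [0.32 0.51 0.58]
bar rel n,y -0.0225 -0.0115 size [248.5  35.5] yaw -16.27 spot [ 0.5849 -0.0011]
pins [([0.556, -0.1834, 0.012], [0.5599, -0.18, 0.028], 727), ([0.6125, 0.005, 0.012], [0.6101, -0.0124, 0.028], 159)]
```

```bash
python3 -m jog '[{"dx":0.0002,"dy":0,"dz":0,"rx":0,"ry":0,"rz":0},{"dx":0.0002,"dy":0,"dz":0,"rx":0,"ry":0,"rz":0},{"dx":0,"dy":0,"dz":0,"rx":0,"ry":0,"rz":0}]' 0 20
python3 -c "
from h import *
st(6)"
```

```text
clock: 13.45
eef_pos: [0.5172, -0.1311, 0.0148]
tcp_rot: [3.11, -0.444, 0.0]
contact_force: [-2.0, 0.7, 0.2]
gripper_width: 0.002
t 13.7 tcp n,y,z -0.0511 -0.0611 0.0148 F n,y,z -1.25 -0.27 0.26 sd [0.63 0.55 0.68]
bar rel n,y -0.0223 -0.0113 size [248.9  35.5] yaw -16.14 spot [ 0.585  -0.0009]
pins [([0.5561, -0.1834, 0.012], [0.56, -0.18, 0.028], 709), ([0.6127, 0.0052, 0.012], [0.6103, -0.0123, 0.028], 156)]
```

```bash
python3 -m jog '[{"dx":0.0002,"dy":0,"dz":0,"rx":0,"ry":0,"rz":0},{"dx":0.0002,"dy":0,"dz":0,"rx":0,"ry":0,"rz":0},{"dx":0,"dy":0,"dz":0,"rx":0,"ry":0,"rz":0}]' 0 20
python3 -c "
from h import *
st(6)"
```

```text
clock: 14.12
eef_pos: [0.5176, -0.1312, 0.0148]
tcp_rot: [3.11, -0.444, -0.0]
contact_force: [-2.4, -0.6, 1.0]
gripper_width: -0.001
t 14.38 tcp n,y,z -0.0508 -0.0612 0.0148 F n,y,z -2.11 -0.73 0.19 sd [0.45 0.44 0.59]
bar rel n,y -0.022 -0.0113 size [248.8  35.4] yaw -16.0 spot [ 0.585  -0.0009]
pins [([0.5562, -0.1836, 0.012], [0.5601, -0.1802, 0.028], 713), ([0.6127, 0.0051, 0.012], [0.6104, -0.0124, 0.028], 157)]
```

```bash
python3 -m jog '[{"dx":-0.002,"dy":0,"dz":0,"rx":0,"ry":0,"rz":0},{"dx":0,"dy":-0.03,"dz":0,"rx":0,"ry":0,"rz":0},{"dx":0,"dy":-0.031,"dz":0,"rx":0,"ry":0,"rz":0.2},{"dx":0,"dy":0,"dz":0,"rx":0,"ry":0,"rz":0},{"dx":0.0008,"dy":0,"dz":0,"rx":0,"ry":0,"rz":0},{"dx":0.0004,"dy":0,"dz":0,"rx":0,"ry":0,"rz":0},{"dx":0.0004,"dy":0,"dz":0,"rx":0,"ry":0,"rz":0},{"dx":0.0002,"dy":0,"dz":0,"rx":0,"ry":0,"rz":0},{"dx":0.0002,"dy":0,"dz":0,"rx":0,"ry":0,"rz":0},{"dx":0,"dy":0,"dz":0,"rx":0,"ry":0,"rz":0}]' 0 20
python3 -c "
from h import *
st(6)"
```

```text
clock: 15.68
eef_pos: [0.5342, -0.0732, 0.0147]
tcp_rot: [-3.109, 0.448, 0.001]
contact_force: [-2.7, -0.7, 0.6]
gripper_width: -0.003
t 15.93 tcp n,y,z -0.0508 -0.0008 0.0147 F n,y,z -1.95 -1.94 0.12 sd [0.4  0.43 0.45]
bar rel n,y -0.022 -0.0658 size [138.5  35.1] yaw -15.98 spot [ 5.853e-01 -5.000e-04]
pins [([0.5594, -0.1805, 0.012], [0.5648, -0.171, 0.028], 278), ([0.613, 0.0056, 0.012], [0.6124, -0.0056, 0.028], 271), ([0.5493, -0.1935, 0.012], [0.5558, -0.1826, 0.028], 174), ([0.6113, 0.0222, 0.012], [0.6109, 0.0092, 0.028], 176)]
```

```bash
python3 -m jog '[{"dx":0.0002,"dy":0.0002,"dz":-0.0002,"rx":0,"ry":0,"rz":0},{"dx":0.0002,"dy":0,"dz":0,"rx":0,"ry":0,"rz":0},{"dx":0,"dy":0,"dz":0,"rx":0,"ry":0,"rz":0}]' 0 20
python3 -c "
from h import *
st(6)"
```

```text
clock: 16.35
eef_pos: [0.5343, -0.0732, 0.0148]
tcp_rot: [-3.109, 0.448, 0.001]
contact_force: [-4.5, 0.0, -1.2]
gripper_width: -0.0
t 16.6 tcp n,y,z -0.0507 -0.0008 0.0148 F n,y,z -5.28 -0.78 -0.84 sd [0.57 0.59 0.38]
bar rel n,y -0.022 0.074 size [138.8  35.1] yaw -15.92 spot [ 5.853e-01 -5.000e-04]
pins [([0.5594, -0.1805, 0.012], [0.5648, -0.1711, 0.028], 282), ([0.613, 0.0056, 0.012], [0.6125, -0.0056, 0.028], 272), ([0.5493, -0.1935, 0.012], [0.5558, -0.1826, 0.028], 175), ([0.6112, 0.0221, 0.012], [0.6109, 0.0092, 0.028], 172)]
```

```bash
python3 -m jog '[{"dx":0.0001,"dy":0,"dz":0.0001,"rx":0,"ry":0,"rz":0},{"dx":0.0001,"dy":0,"dz":0,"rx":0,"ry":0,"rz":0},{"dx":0.0001,"dy":0,"dz":0,"rx":0,"ry":0,"rz":0},{"dx":0.0001,"dy":0,"dz":0,"rx":0,"ry":0,"rz":0},{"dx":0,"dy":0,"dz":0,"rx":0,"ry":0,"rz":0}]' 0 20
python3 -c "
from h import *
st(10)"
```

```text
clock: 17.27
eef_pos: [0.5344, -0.0732, 0.0147]
tcp_rot: [-3.109, 0.448, 0.002]
contact_force: [-6.4, 1.9, 1.4]
gripper_width: -0.001
t 17.73 tcp n,y,z -0.0507 -0.0008 0.0147 F n,y,z -7.17 -0.48 1.31 sd [0.56 0.46 0.4 ]
bar rel n,y -0.022 0.074 size [138.7  35.1] yaw -15.97 spot [ 0.5853 -0.0006]
pins [([0.5595, -0.1807, 0.012], [0.5649, -0.1712, 0.028], 278), ([0.613, 0.0056, 0.012], [0.6125, -0.0056, 0.028], 270), ([0.5493, -0.1934, 0.012], [0.5559, -0.1825, 0.028], 175), ([0.6113, 0.0222, 0.012], [0.611, 0.0092, 0.028], 176)]
```

```bash
python3 -m jog '[{"dx":0.0001,"dy":0,"dz":-0.0001,"rx":0,"ry":0,"rz":0},{"dx":0.0001,"dy":0,"dz":0,"rx":0,"ry":0,"rz":0},{"dx":0.0001,"dy":0,"dz":0,"rx":0,"ry":0,"rz":0},{"dx":0,"dy":0,"dz":0,"rx":0,"ry":0,"rz":0}]' 0 20
python3 -c "
from h import *
st(10)
print(arm.get_obs()['torque'])"
```

```text
clock: 18.27
eef_pos: [0.5344, -0.0732, 0.0147]
tcp_rot: [-3.109, 0.448, 0.003]
contact_force: [-8.3, 1.4, 0.9]
gripper_width: -0.0
t 18.73 tcp n,y,z -0.0507 -0.0008 0.0147 F n,y,z -8.17 -0.66 1.1 sd [0.42 0.41 0.38]
bar rel n,y -0.0219 0.074 size [138.7  35.1] yaw -15.85 spot [ 0.5854 -0.0006]
pins [([0.5595, -0.1806, 0.012], [0.5649, -0.1712, 0.028], 281), ([0.613, 0.0056, 0.012], [0.6125, -0.0056, 0.028], 269), ([0.5493, -0.1934, 0.012], [0.5559, -0.1825, 0.028], 175), ([0.6113, 0.0223, 0.012], [0.6109, 0.0092, 0.028], 175)]
[ 0.30789311  1.61527816 -0.00500964]
```

F is 8.2 N and centred (the moment about z is near 0). I'll add a touch to allow for friction, hold, then draw straight back and rise.

```bash
python3 -m jog '[{"dx":0.0001,"dy":0,"dz":0,"rx":0,"ry":0,"rz":0},{"dx":0,"dy":0,"dz":0,"rx":0,"ry":0,"rz":0},{"dx":0,"dy":0,"dz":0,"rx":0,"ry":0,"rz":0},{"dx":0,"dy":0,"dz":0,"rx":0,"ry":0,"rz":0}]' 0 20
python3 -c "
from h import *
st(8)"
python3 -m jog '[{"dx":-0.0005,"dy":0,"dz":0,"rx":0,"ry":0,"rz":0},{"dx":-0.001,"dy":0,"dz":0,"rx":0,"ry":0,"rz":0},{"dx":-0.005,"dy":0,"dz":0,"rx":0,"ry":0,"rz":0},{"dx":-0.01,"dy":0,"dz":0,"rx":0,"ry":0,"rz":0},{"dx":-0.02,"dy":0,"dz":-0.02,"rx":0,"ry":0,"rz":0},{"dx":-0.02,"dy":0,"dz":-0.05,"rx":0,"ry":0,"rz":0},{"dx":-0.02,"dy":0,"dz":-0.05,"rx":0,"ry":0,"rz":0},{"dx":0,"dy":0,"dz":-0.05,"rx":0,"ry":0,"rz":0},{"dx":0,"dy":0,"dz":0,"rx":0,"ry":0,"rz":0}]' 0 20
python3 -c "
from h import *
st(2)"
```

```text
clock: 19.27
eef_pos: [0.5344, -0.0732, 0.0146]
tcp_rot: [-3.109, 0.448, 0.003]
contact_force: [-9.0, 1.4, 1.0]
gripper_width: 0.002
t 19.62 tcp n,y,z -0.0507 -0.0008 0.0147 F n,y,z -8.52 -0.7 1.75 sd [0.67 0.34 0.69]
bar rel n,y -0.022 0.074 size [138.7  35. ] yaw -15.95 spot [ 0.5854 -0.0006]
pins [([0.5595, -0.1806, 0.012], [0.5649, -0.1711, 0.028], 279), ([0.6129, 0.0056, 0.012], [0.6124, -0.0056, 0.028], 268), ([0.5493, -0.1934, 0.012], [0.5558, -0.1825, 0.028], 175), ([0.6112, 0.0222, 0.012], [0.6109, 0.0092, 0.028], 174)]
clock: 20.8
eef_pos: [0.4633, -0.0524, 0.1883]
tcp_rot: [3.109, -0.448, 0.01]
contact_force: [0.8, -0.4, -0.7]
gripper_width: 0.002
t 20.85 tcp n,y,z -0.1255 -0.0005 0.1863 F n,y,z 0.27 0.06 -0.7 sd [0.47 0.42 0.03]
bar rel n,y -0.0226 0.0041 size [279.5  35.4] yaw -16.07 spot [5.847e-01 3.000e-04]
pins [([0.5582, -0.1839, 0.012], [0.5571, -0.1783, 0.028], 126), ([0.6137, 0.0092, 0.012], [0.6098, 0.005, 0.028], 122)]
```

The bar reads yaw −16.07°, which matches the pins' line (−16.1°), and sits 22.6 mm from it (22.5 needed). Now over to the large weight.

```bash
python3 -m jog '[{"dx":-0.0038,"dy":-0.0565,"dz":0,"rx":0,"ry":0,"rz":0},{"dx":-0.0038,"dy":-0.0565,"dz":0,"rx":0,"ry":0,"rz":0},{"dx":-0.0038,"dy":-0.0565,"dz":0,"rx":0,"ry":0,"rz":0},{"dx":-0.0038,"dy":-0.0565,"dz":0,"rx":0,"ry":0,"rz":0},{"dx":-0.0038,"dy":-0.0565,"dz":0,"rx":0,"ry":0,"rz":0},{"dx":-0.0038,"dy":-0.0565,"dz":0,"rx":0,"ry":0,"rz":0},{"dx":0,"dy":0,"dz":0,"rx":0,"ry":0,"rz":0},{"dx":0,"dy":0,"dz":0,"rx":0,"ry":0,"rz":0}]' 0.55 40
python3 -c "
from h import *
im,c=snap('wrist','ww')
print(arm.get_obs()['eef_pos'])
for u,s in blobs(im,'brass',amin=60): print(u,s,plane(c,u,.0).round(4),plane(c,u,.022).round(4))
"
```

```text
clock: 21.9
eef_pos: [0.4743, 0.0997, 0.2042]
tcp_rot: [-3.002, 0.066, 0.002]
contact_force: [0.3, 1.0, -1.1]
gripper_width: 0.547
[0.47441361 0.09959079 0.20434031]
[118.9, 81.5] [107, 73, 22, 17, 239] [0.5931 0.3066 0.    ] [0.5904 0.2919 0.022 ]
[149.3, 199.2] [141, 192, 16, 16, 122] [0.4296 0.2792 0.    ] [0.4374 0.2662 0.022 ]
```

View pics/ww.png

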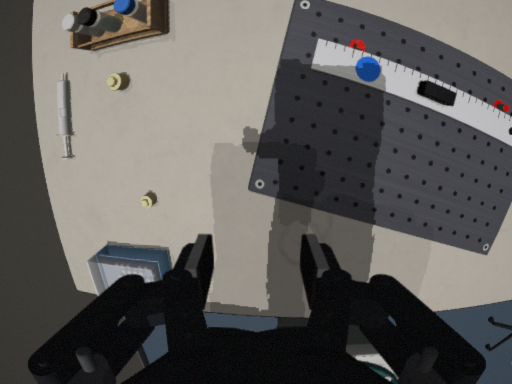

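Picture 9: both weights are in view (large at (118,82), small at (149,199)), but the tool turned and tilted, so the move fell short. I'll check the joints.

```bash
python3 -c "
from h import *
o=arm.get_obs();print(o['joint_positions'].round(3),o['tcp_rot'],o['eef_pos']);m=R.from_rotvec(o['tcp_rot']).as_matrix();print(m.round(3))"
```

```text
[-0.045  0.195 -0.223  1.157  0.139  3.141] [-3.00139963e+00  6.65803806e-02  1.16218426e-03] [0.47441361 0.09959079 0.20434031]
[[ 0.999 -0.044  0.002]
 [-0.044 -0.989  0.139]
 [-0.004 -0.139 -0.99 ]]
```

Joint 6 sits at its limit (3.141), so the yaw has to grow toward +y. Yaw +30° suits both the pick and the placing: worked out in the bar's frame, the fingers clear the left pin by about 14 mm.

```bash
cat >> h.py <<'E'
def go(p,yaw):
    o=arm.get_obs();M=R.from_rotvec(o["tcp_rot"]);y=np.radians(yaw)
    T=R.from_matrix(np.array([[np.cos(y),np.sin(y),0],[np.sin(y),-np.cos(y),0],[0,0,-1]]))
    print("now",o["eef_pos"].round(4),"turn(deg, tool now)",(M.inv()*T).as_rotvec(degrees=True).round(2),"shift after turn (mm)",(T.inv().apply(np.array(p)-o["eef_pos"])*1e3).round(1))
E
python3 - <<'E'
from h import *
go((.55,.25,.2),30)
im,c=snap("wrist");a,ca=snap("top");b,cb=snap("scene")
bl=lambda im,roi:[x for x in blobs(im,"blue",roi,3)]
print(bl(im,(90,0,170,40)),bl(a,(140,160,190,190)),bl(b,(225,105,250,130)))
u,v=bl(a,(140,160,190,190)),bl(b,(225,105,250,130))
if u and v: print("cap",tri((ca,u[0][0]),(cb,v[0][0])), )
print("big",tri((c,(118.9,81.5)),(cb,(204.6,132.2)),(ca,(161.2,201.5))))
E
```

```text
now [0.4744 0.0996 0.2043] turn(deg, tool now) [ -7.83  -2.05 -32.49] shift after turn (mm) [140.7 -92.5   4.3]
[([121.4, 5.3], [114, 0, 17, 13, 181])] [([172.7, 175.5], [170, 173, 7, 6, 31])] [([235.7, 118.0], [233, 115, 7, 7, 41])]
cap (array([0.67003887, 0.25279292, 0.06921702]), [0.0, 0.0])
big (array([0.59195725, 0.30147292, 0.00883293]), [0.7, 0.4, 0.5])
```

```bash
python3 -m jog '[{"dx":0,"dy":0,"dz":0,"rx":-1.96,"ry":-0.51,"rz":-8.12},{"dx":0,"dy":0,"dz":0,"rx":-1.96,"ry":-0.51,"rz":-8.12},{"dx":0,"dy":0,"dz":0,"rx":-1.96,"ry":-0.51,"rz":-8.12},{"dx":0,"dy":0,"dz":0,"rx":-1.95,"ry":-0.52,"rz":-8.13},{"dx":0.035,"dy":-0.023,"dz":0,"rx":0,"ry":0,"rz":0},{"dx":0.035,"dy":-0.023,"dz":0,"rx":0,"ry":0,"rz":0},{"dx":0.035,"dy":-0.023,"dz":0,"rx":0,"ry":0,"rz":0},{"dx":0.035,"dy":-0.023,"dz":0,"rx":0,"ry":0,"rz":0},{"dx":0,"dy":0,"dz":0,"rx":0,"ry":0,"rz":0},{"dx":0,"dy":0,"dz":0,"rx":0,"ry":0,"rz":0}]' 0.55 40
python3 - <<'E'
from h import *
im,c=snap("wrist","wx");b,cb=snap("scene");a,ca=snap("top")
h=cv2.cvtColor(im,cv2.COLOR_RGB2HSV)
for u,s in blobs(im,"brass",amin=80): print(u,s,plane(c,u,0).round(4),plane(c,u,.022).round(4),"tri",tri((c,u),(cb,(204.6,132.2))))
print(arm.get_obs()["joint_positions"].round(3)); go((.591,.298,.2),30)
E
```

```text
clock: 23.35
eef_pos: [0.5496, 0.2494, 0.205]
tcp_rot: [3.034, 0.814, 0.001]
contact_force: [0.9, -1.0, -0.0]
gripper_width: 0.549
[400.7, 19.0] [372, 0, 53, 43, 1692] [0.8048 0.1901 0.    ] [0.7928 0.1963 0.022 ] tri (array([0.63941142, 0.22750824, 0.12349734]), [86.7, 86.7])
[483.1, 95.4] [463, 66, 42, 60, 1557] [0.8052 0.0259 0.    ] [0.7932 0.0425 0.022 ] tri (array([0.61922397, 0.17340588, 0.16736233]), [83.5, 83.5])
[236.1, 112.6] [226, 103, 20, 20, 215] [0.5917 0.301  0.    ] [0.5933 0.3002 0.022 ] tri (array([0.59207701, 0.30079349, 0.00978415]), [0.4, 0.4])
[191.5, 234.8] [185, 227, 15, 17, 183] [0.4262 0.2768 0.    ] [0.4382 0.2775 0.022 ] tri (array([0.52753682, 0.25089174, 0.10087877]), [50.2, 50.2])
[0.29  0.406 0.099 1.262 0.    2.908]
now [0.5496 0.249  0.2055] turn(deg, tool now) [ 0.02 -0.08 -0.  ] shift after turn (mm) [ 60.4 -21.7   5.5]
```

```bash
python3 -m jog '[{"dx":0.0315,"dy":-0.0116,"dz":0,"rx":0,"ry":0,"rz":0},{"dx":0.0315,"dy":-0.0116,"dz":0,"rx":0,"ry":0,"rz":0},{"dx":0,"dy":0,"dz":0.05,"rx":0,"ry":0,"rz":0},{"dx":0,"dy":0,"dz":0.05,"rx":0,"ry":0,"rz":0},{"dx":0,"dy":0,"dz":0.04,"rx":0,"ry":0,"rz":0},{"dx":0,"dy":0,"dz":0.03,"rx":0,"ry":0,"rz":0},{"dx":0,"dy":0,"dz":0.015,"rx":0,"ry":0,"rz":0},{"dx":0,"dy":0,"dz":0.01,"rx":0,"ry":0,"rz":0},{"dx":0,"dy":0,"dz":0.005,"rx":0,"ry":0,"rz":0},{"dx":0,"dy":0,"dz":0,"rx":0,"ry":0,"rz":0}]' 0.55 40
python3 -c "
from h import *
go((.5925,.3006,.005),30)
im,c=snap('wrist','wy')
for u,s in blobs(im,'brass',amin=200): print(u,s,plane(c,u,.027).round(4))"
```

```text
clock: 24.75
eef_pos: [0.5932, 0.3017, 0.0058]
tcp_rot: [-3.034, -0.814, -0.003]
contact_force: [-0.7, -0.2, -0.1]
gripper_width: 0.552
now [0.5932 0.3017 0.0058] turn(deg, tool now) [ 0.02 -0.1   0.05] shift after turn (mm) [-1.1  0.6  0.8]
[256.9, 254.8] [235, 227, 45, 56, 1992] [0.5999 0.3054 0.027 ]
```

View pics/wy.png

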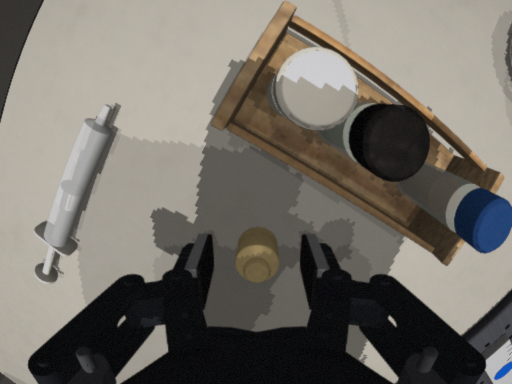

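Picture 10: the large weight stands centred between the open pads at (257,255). Closing and lifting a little.

```bash
python3 -m jog '[{"dx":-0.001,"dy":0,"dz":0,"rx":0,"ry":0,"rz":0},{"dx":0,"dy":0,"dz":0,"rx":0,"ry":0,"rz":0},{"dx":0,"dy":0,"dz":0,"rx":0,"ry":0,"rz":0},{"dx":0,"dy":0,"dz":0,"rx":0,"ry":0,"rz":0},{"dx":0,"dy":0,"dz":0,"rx":0,"ry":0,"rz":0}]' 0.15 30
python3 -c "
from h import *
o=arm.get_obs();print(o['eef_pos'],o['gripper_width']*85)"
python3 -m jog '[{"dx":0,"dy":0,"dz":-0.005,"rx":0,"ry":0,"rz":0},{"dx":0,"dy":0,"dz":-0.045,"rx":0,"ry":0,"rz":0},{"dx":0,"dy":0,"dz":-0.05,"rx":0,"ry":0,"rz":0},{"dx":0,"dy":0,"dz":0,"rx":0,"ry":0,"rz":0},{"dx":0,"dy":0,"dz":0,"rx":0,"ry":0,"rz":0}]' 0.15 30
python3 -c "
from h import *
st(4)
im,c=snap('wrist','wz')
for u,s in blobs(im,'brass',(150,150,360,384),amin=100): print(u,s)
go((.5850,-.0001,.1),30);print(arm.get_obs()['gripper_width']*85)"
```

```text
clock: 25.42
eef_pos: [0.5922, 0.3012, 0.0059]
tcp_rot: [-3.034, -0.815, -0.003]
contact_force: [-1.8, -0.2, 6.2]
gripper_width: 0.234
[0.59224016 0.30124634 0.00590283] 19.878396799829595
clock: 26.05
eef_pos: [0.5917, 0.301, 0.1049]
tcp_rot: [-3.034, -0.815, -0.001]
contact_force: [0.7, 0.3, -1.8]
gripper_width: 0.241
t 26.2 tcp n,y,z -0.0997 0.3744 0.104 F n,y,z 0.04 0.11 -1.34 sd [0.41 0.16 0.44]
bar rel n,y 0.0006 0.3237 size [26.2 25.2] yaw -54.21 spot [0.6736 0.2245]
pins [([0.6155, 0.0125, 0.012], [0.6185, 0.0349, 0.028], 36)]
[256.5, 252.8] [236, 225, 42, 56, 1897]
now [0.5915 0.3009 0.1043] turn(deg, tool now) [-0.01  0.02  0.06] shift after turn (mm) [-156.2  257.4    4.3]
19.796604358289468
```

Weight held (−1.3 N). Now carry it over the blue spot.

```bash
python3 -m jog '[{"dx":-0.026,"dy":0.0429,"dz":0,"rx":0,"ry":0,"rz":0},{"dx":-0.026,"dy":0.0429,"dz":0,"rx":0,"ry":0,"rz":0},{"dx":-0.026,"dy":0.0429,"dz":0,"rx":0,"ry":0,"rz":0},{"dx":-0.026,"dy":0.0429,"dz":0,"rx":0,"ry":0,"rz":0},{"dx":-0.026,"dy":0.0429,"dz":0,"rx":0,"ry":0,"rz":0},{"dx":-0.026,"dy":0.0429,"dz":0,"rx":0,"ry":0,"rz":0},{"dx":0,"dy":0,"dz":0,"rx":0,"ry":0,"rz":0},{"dx":0,"dy":0,"dz":0,"rx":0,"ry":0,"rz":0},{"dx":0,"dy":0,"dz":0,"rx":0,"ry":0,"rz":0}]' 0.15 30
python3 -c "
from h import *
go((.5850,-.0001,.0279),30)
im,c=snap('wrist','p1');b,cb=snap('scene');a,ca=snap('top')
for m,k in((im,c),(b,cb),(a,ca)): print([(u,s,plane(k,u,.022).round(4)) for u,s in blobs(m,'blue',amin=15)][:6])
print(arm.get_obs()['gripper_width']*85)"
```

```text
clock: 27.42
eef_pos: [0.5858, 0.0012, 0.105]
tcp_rot: [-3.033, -0.816, -0.002]
contact_force: [0.6, -0.2, -0.7]
gripper_width: 0.236
now [0.5858 0.0012 0.105 ] turn(deg, tool now) [-0.01 -0.06  0.13] shift after turn (mm) [-1.3  0.7 77.1]
[([256.7, 198.7], [240, 183, 34, 32, 863], array([0.5853, 0.0008, 0.022 ]))]
[([248.4, 200.0], [244, 197, 10, 7, 62], array([5.84e-01, 1.00e-04, 2.20e-02]))]
[([172.7, 175.5], [170, 173, 7, 6, 31], array([0.6761, 0.2621, 0.022 ])), ([418.8, 251.5], [407, 248, 22, 9, 78], array([ 0.4194, -0.5406,  0.022 ])), ([52.7, 357.2], [46, 350, 14, 20, 120], array([0.1019, 0.6344, 0.022 ]))]
20.66950624092728
```

```bash
python3 -m jog '[{"dx":-0.0011,"dy":0.0004,"dz":0.02,"rx":0,"ry":0,"rz":0},{"dx":0,"dy":0,"dz":0.03,"rx":0,"ry":0,"rz":0},{"dx":0,"dy":0,"dz":0.015,"rx":0,"ry":0,"rz":0},{"dx":0,"dy":0,"dz":0.006,"rx":0,"ry":0,"rz":0},{"dx":0,"dy":0,"dz":0.003,"rx":0,"ry":0,"rz":0},{"dx":0,"dy":0,"dz":0.001,"rx":0,"ry":0,"rz":0},{"dx":0,"dy":0,"dz":0,"rx":0,"ry":0,"rz":0},{"dx":0,"dy":0,"dz":0,"rx":0,"ry":0,"rz":0}]' 0.15 30
python3 -c "
from h import *
st(5);go((.5850,.0003,.0279),30)"
```

```text
clock: 28.58
eef_pos: [0.5854, -0.0007, 0.0305]
tcp_rot: [3.034, 0.815, 0.003]
contact_force: [0.5, -0.2, -0.8]
gripper_width: 0.234
t 28.77 tcp n,y,z -0.0219 0.083 0.0303 F n,y,z 0.22 -0.24 -0.75 sd [0.26 0.4  0.27]
bar rel n,y -0.0162 0.0907 size [ 9. 24.] yaw 31.75 spot [0.593  0.0061]
pins [([0.6113, 0.0089, 0.012], [0.6154, 0.0118, 0.028], 566)]
now [ 0.5852 -0.0007  0.0303] turn(deg, tool now) [ 0.01 -0.08  0.05] shift after turn (mm) [ 0.3 -1.   2.4]
```

```bash
python3 -m jog '[{"dx":0.0003,"dy":-0.0008,"dz":0.0007,"rx":0,"ry":0,"rz":0},{"dx":0,"dy":0,"dz":0.0005,"rx":0,"ry":0,"rz":0},{"dx":0,"dy":0,"dz":0.0004,"rx":0,"ry":0,"rz":0},{"dx":0,"dy":0,"dz":0.0003,"rx":0,"ry":0,"rz":0},{"dx":0,"dy":0,"dz":0,"rx":0,"ry":0,"rz":0}]' 0.15 30
python3 -c "
from h import *
st(5);go((.5850,.0003,.0279),30)"
```

```text
clock: 29.45
eef_pos: [0.585, 0.0001, 0.0283]
tcp_rot: [-3.034, -0.814, -0.002]
contact_force: [0.2, -0.0, -1.1]
gripper_width: 0.233
t 29.65 tcp n,y,z -0.0223 0.0838 0.0283 F n,y,z 0.21 -0.25 -0.7 sd [0.28 0.79 0.27]
bar rel n,y -0.1268 0.1043 size [316.1 578. ] yaw 37.14 spot [0.5937 0.0061]
pins [([0.6146, 0.0104, 0.012], [0.6183, 0.0132, 0.028], 347), ([0.6064, 0.0062, 0.012], [0.611, 0.0095, 0.028], 224)]
now [5.851e-01 2.000e-04 2.830e-02] turn(deg, tool now) [ 0.01 -0.07  0.06] shift after turn (mm) [ 0.  -0.1  0.4]
```

```bash
python3 -m jog '[{"dx":0,"dy":0,"dz":0.0003,"rx":0,"ry":0,"rz":0},{"dx":0,"dy":0,"dz":0.0003,"rx":0,"ry":0,"rz":0},{"dx":0,"dy":0,"dz":0,"rx":0,"ry":0,"rz":0}]' 0.15 30
python3 -c "
from h import *
st(5)"
```

```text
clock: 30.08
eef_pos: [0.5851, 0.0002, 0.0279]
tcp_rot: [-3.034, -0.815, -0.002]
contact_force: [-1.8, 0.3, 5.8]
gripper_width: 0.242
t 30.27 tcp n,y,z -0.0222 0.0838 0.0279 F n,y,z -1.76 -0.14 5.65 sd [0.21 0.34 0.32]
bar rel n,y -0.1261 0.1043 size [315.3 576.3] yaw 37.11 spot [0.5939 0.006 ]
pins [([0.6114, 0.0087, 0.012], [0.6155, 0.0118, 0.028], 576)]
```

It touches at exactly the expected height (TCP 27.9 mm). I'll ease the load, open, then rise.

```bash
python3 -m jog '[{"dx":0,"dy":0,"dz":-0.0003,"rx":0,"ry":0,"rz":0},{"dx":0,"dy":0,"dz":0,"rx":0,"ry":0,"rz":0}]' 0.15 30
python3 -m jog '[{"dx":0,"dy":0,"dz":0,"rx":0,"ry":0,"rz":0},{"dx":0,"dy":0,"dz":0,"rx":0,"ry":0,"rz":0},{"dx":0,"dy":0,"dz":0,"rx":0,"ry":0,"rz":0},{"dx":0,"dy":0,"dz":0,"rx":0,"ry":0,"rz":0}]' 0.5 30
python3 -m jog '[{"dx":0,"dy":0,"dz":-0.005,"rx":0,"ry":0,"rz":0},{"dx":0,"dy":0,"dz":-0.02,"rx":0,"ry":0,"rz":0},{"dx":0,"dy":0,"dz":-0.04,"rx":0,"ry":0,"rz":0},{"dx":0,"dy":0,"dz":-0.05,"rx":0,"ry":0,"rz":0},{"dx":-0.05,"dy":0.029,"dz":-0.03,"rx":0,"ry":0,"rz":0},{"dx":-0.05,"dy":0.029,"dz":-0.03,"rx":0,"ry":0,"rz":0},{"dx":0,"dy":0,"dz":0,"rx":0,"ry":0,"rz":0},{"dx":0,"dy":0,"dz":0,"rx":0,"ry":0,"rz":0}]' 0.5 30
python3 -c "
from h import *
st(3)"
```

```text
clock: 30.58
eef_pos: [0.5851, 0.0001, 0.028]
tcp_rot: [-3.034, -0.815, -0.002]
contact_force: [-0.4, 0.9, 1.5]
gripper_width: 0.236
clock: 31.08
eef_pos: [0.5851, 0.0002, 0.028]
tcp_rot: [-3.034, -0.815, -0.002]
contact_force: [0.3, -0.3, 0.0]
gripper_width: 0.503
clock: 32.08
eef_pos: [0.5297, -0.096, 0.2004]
tcp_rot: [-3.034, -0.814, -0.002]
contact_force: [0.2, 0.6, 0.2]
gripper_width: 0.502
t 32.17 tcp n,y,z -0.049 -0.0233 0.1998 F n,y,z 0.13 0.35 -0.27 sd [0.1  0.49 0.41]
max() iterable argument is empty
pins [([0.6126, 0.0089, 0.012], [0.6118, 0.0057, 0.028], 150), ([0.5573, -0.1838, 0.012], [0.5592, -0.1776, 0.028], 116)]
```

View pics/last.png

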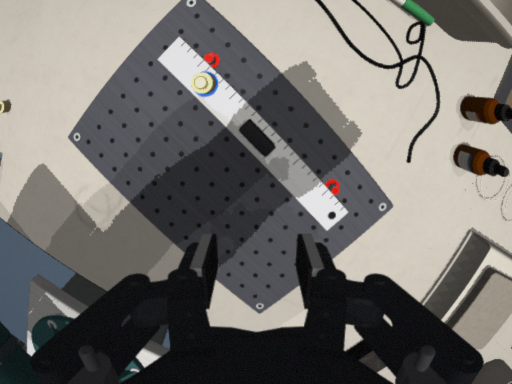

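Picture 11: the weight stands upright at (204,83), ringed by the blue spot, with the pins at (211,60) and (333,187) against the edge. I'll check the contact by numbers.

```bash
python3 - <<'E'
from h import *
im,c=snap("wrist")
g=cv2.cvtColor(im,cv2.COLOR_RGB2GRAY);m=(g>120).astype(np.uint8);m[:30]=0
n_,l,s,ce=cv2.connectedComponentsWithStats(m,connectivity=4)
k0=np.unique(l[36:215,158:350]);m=np.isin(l,[i for i in k0 if i and s[i][0]>150 and s[i][0]+s[i][2]<355 and s[i][1]+s[i][3]<240 and s[i][4]>60]).astype(np.uint8)
k=np.vstack(cv2.findContours(m,cv2.RETR_EXTERNAL,cv2.CHAIN_APPROX_NONE)[0])[:,0].astype(float)
P=np.array([plane(c,p,.022)[:2] for p in k]);r=cv2.minAreaRect((P*1e3).astype(np.float32));C=np.array(r[0])/1e3
print(r,"rel n,y",(C-mid)@n,(C-mid)@yb)
for u,s in blobs(im,"brass",(180,60,230,110),30)+blobs(im,"blue",(180,60,230,110),10): print(u,s,plane(c,u,.022).round(4))
E
```

```text
((563.0499877929688, -76.2364501953125), (280.0247802734375, 35.76795959472656), 73.9375228881836) rel n,y -0.022302294089355478 0.004245890267333974
[204.4, 84.1] [193, 74, 22, 19, 196] [0.5842 0.0007 0.022 ]
[211.1, 86.4] [199, 72, 19, 24, 82] [ 0.5854 -0.0069  0.022 ]
```

The bar reads yaw −16.06° and 22.3 mm from the pin line, so it still touches both pins. Handing in.

```bash
python3 -c "
from h import *
print(arm.close_job())"
```

```text
the job is handed in; nothing more can be done
None
```

The straightedge is against both pins and the larger weight stands upright on the blue spot. I let go and handed the job in at about 32 s.

**Press:** I slid the bar flat with the shut fingers low on its rear face. The first central push touched only the left pin and bound at 7.5 N total, with 5.7 N down. I backed off, swung the right end in with a push farther right (1.3–2.1 N), then pressed at the centre for about 2 s. The wrist read about 8.2–8.5 N total, with the push centred.

**Pin forces:** These are inferred, not measured. Allowing 1–2 N for friction, each pin felt roughly 3.3–4.2 N in the press. During the binding push I think the left pin stayed under 6 N, but I could not confirm that.

**Last checks:**
- **Bar:** yaw −16.06° against the pins' −16.1°, and its centre 22.3 mm from the pin line (22.5 needed). That is within the camera's roughly 2 mm accuracy.
- **Weight:** it is upright and ringed by the blue spot, about 1 mm off its centre by camera. It touched down at the expected height.
- **Other things:** I touched none of them, and the robot is clear.

**What went wrong:** The first two move calls were refused because every row needs all six numbers. One move over the bar also stopped short at joint 6's limit, so I turned the tool to yaw +30° for the pick and placing.

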